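# Slide the locked imaging stage under the camera

## Task

The lit stage of the small imaging stand carries a culture dish and is locked on its guide rods out at the loading end. With the fingertips, press the lock button on the stage's tongue down and keep it down while you push the stage along the rods until it is fully home against the end stop, under the camera; then let the button spring up, so that the stage is locked there, and draw the hand clear. Nothing is to be picked up: leave the dish untouched in its ring and the things standing about where they are.

Things in the scene. Friction and masses are not known exactly. Their poses are not given: they have to be found in the camera images.
- stand: imaging stand, fixed: white base plate, top 16 mm above the bench, two guide rods along it. Origin on the bench below the camera lens, midway between the rods; z up, y runs along the rods from the lens to the loading end, x across them, away from the stand's front. The plate spans x -75 to 130, y -100 to 350 mm.
- lens_axis (a point): point on the lens axis, 60 mm above the stand's origin. Black camera and ring lamp above it lie within 42 mm of this axis, from 187 to 300 mm above the bench; they hang from a steel column (25 mm thick, 316 mm high) at x 102, y 0 of the stand.
- end_stop (a point): middle of the end stop, 50 mm above the bench at y = -60 mm of the stand: block with two rubber buffers, 60 mm apart, that meet the stage's leading edge.
- stage: sliding stage with the stand's axes, moves along the stand's y only. Origin at bench level below the dish ring's middle: 95 to 145 mm in the stand's y at the start (locked), 0 when fully home at the stop, so it is pushed towards the stand's -y. Aluminium deck 120 mm wide (x), y -60 to 125 mm, top 60 mm above the bench. Slides with about 2 N when unlocked.
- push_face (a point): middle of the deck's upright trailing face, 125 mm from the stage's origin along +y, 52 mm above the bench; the face is 120 mm wide, stands from 44 to 60 mm height and looks along +y at the button. It can be pushed on; or friction on the pressed button alone takes the stage along.
- lock_pad (a point): middle of the top of the lock button: grey ribbed pad, 56 mm in x by 34 mm in y, on the stage's tongue (100 mm wide, y 110 to 190 mm of the stage, top 44 mm above the bench), 152 mm from the stage's origin along +y. 51 mm above the bench when up, 45 mm fully down; moves with the stage.
- lock_button (a joint): travel of the lock button in m: 0 up (locked), 0.006 fully down. Spring 3 N at first, 6.6 N fully down, then solid. Pressed over 4 mm the stage is free; let up anywhere, its pawl drops into a rack of 10 mm pitch and locks the stage (some play). On the crest of a tooth it stays about 3.5 mm down until the stage moves a little. One gap lies at the end stop.
- dish: closed clear culture dish with amber medium, 90 mm across, 14.5 mm high, loose in a black ring (3 mm high, 103 mm across) on the stage. Origin: middle of its underside, 60.5 mm above the bench. Not to be touched.
- dish_stack: bystander: stack of three such dishes, 90 mm across, 45 mm high, right of the stand; origin: middle of its underside
- timer: bystander: white bench timer 62 x 62 x 20 mm, lying on the rear of the stand's base plate behind the button; origin: middle of its underside, 16 mm above the bench
- forceps: bystander: steel forceps 12 x 130 x 9 mm, lying in front of the stand; origin: middle of the underside
- dropper: bystander: white dropper bottle, 33 mm across, 86 mm high, upright left of the stand; origin: middle of its underside
- note_pad: bystander: pad of notes 75 x 75 x 14 mm, left; origin: middle of the underside
- stapler: bystander: black stapler 130 x 34 x 40 mm, right; origin: middle of the underside
- red_tray: bystander: shallow tray 122 x 172 x 33 mm, right; origin: middle of the underside
- scan_gun: bystander: dark hand scanner 133 x 123 x 46 mm lying on its side, left; origin: middle of the underside

How it is judged (in metres and radians):
On the way, in this order (a step that is already met when the one before it is completed fails the run):
1. the lock button is pressed down while the stage is still out (value of joint lock_button above 0.004 m and y of stage in the frame of stand above 0.08 m), for 0.1 s.
2. the stage arrives at the end stop with the button still down (value of joint lock_button above 0.0035 m and y of stage in the frame of stand below 0.003 m), for 0.1 s.
At the end, for the whole second after the job is handed in: the stage stands within 3 mm of the end stop position (its origin under the lens), at rest, with the lock button up (less than 1.5 mm down); the dish lies flat in its ring (within 8 mm of the middle) (y of stage in the frame of stand between -0.003 and 0.003 m and value of joint lock_button below 0.0015 m and linear speed of stage below 0.01 m/s and horizontal distance between dish and stage below 0.008 m and z of dish in the frame of stage below 0.0635 m and angle between dish's own z axis and vertical below 0.05 rad); the robot touches nothing.
It fails at once if the dish is touched by the robot (contact force between any of the fingers, the arm and dish above 0.5 N).
It fails at once if the dish is lifted or tipped out of its ring (z of dish in the frame of stage above 0.066 m or angle between dish's own z axis and vertical above 0.15 rad).
It fails at once if a bystander is moved by more than 15 mm or lifted (distance of any of dish_stack, timer, forceps, dropper, note_pad, stapler, red_tray, scan_gun from where it was at the start of the episode above 0.015 m).
It fails at once if the stage is worked with anything but the fingers (contact force between the arm and stage above 3 N).
It also fails if it takes over 40 s, if anything falls off the work surface, if the arm or the gripper's body presses on something with over 40 N, if the wrist force passes 120 N, or if a joint passes its speed limit or range.

## Robot

A 6-joint arm with a two-finger parallel gripper is mounted at the origin on a cart in front of the work surface, level with it; the furniture and walls round the work are solid. World frame = base frame: x ahead of the robot, y to its left, z up, the work surface at z = 0. Lengths are in m, angles in degrees, forces in N, time in s.
With the tool pointing down it reaches from about 0.3 to 1 m from the base axis. Payload 5.1 kg.
Tool frame: the origin (TCP) lies between the finger pads; the fingertips stand 17 mm ahead of it and the grasp point (between the pads) lies 2 mm behind it; z points along the fingers, y is the line along which they close (so a half turn about z gives the same grasp; the last joint's range is limited). The gripper opens to 95 mm and grips with 3 to 60 N. Pads are 20 mm wide; open, the fingers measure 119 mm over their backs; the gripper's body (75 mm by 180 mm) begins 59 mm behind the grasp point.
Start: joints at [58.923, 7.093, 94.555, -0, 78.352, -4.733], TCP at [0.288, 0.582, 0.232] pointing down, gripper open.
Joint ranges: [-149.61, 149.61], [-58.7, 133.49], [1.44, 155.28], [-77.14, 257.14], [18.33, 153.61], [-166.67, 166.67]. Speed limits (degrees/s): [147.25, 147.25, 180, 180, 180, 180].

## Interface

Orientations are given as a 3x3 rotation matrix whose columns are the frame's x, y, z axes.
In Python, from workcell import arm, viewer, sign_off gives the robot as it stands.
- The arm moves only by the shell command python3 -m handwheel 'ROWS' [OPENING] [FORCE]. ROWS is JSON, a list of rows, each a list of 4 numbers: the shift along the tool's x, y, z in mm, then the turn about the tool's z in degrees. In form: [[x, y, z, turn], ...]. A call has 1 to 8 rows; each row shifts and turns the commanded pose from where the row before left it, along the tool's axes as they then stand; what a row does not reach is not made up. A row lasts 1/12 s, in which the tool goes at most 41.7 mm and 7.16 degrees, less where a joint would pass 70% of its speed; a pose out of reach is approached as far as the arm can. A call is refused whole if a number of a shift passes 41.7 or a number of a turn 7.16, either way. A call with a gripper value outside its range is refused whole. OPENING is the closure, from 0 (fully open) to 1 (shut), set as the call begins (- or left out, the last holds). The fingers move at their own pace and stop on an object; FORCE is the grip in N (left out, the last holds). Time passes only in rows, so rows that do not move let the fingers close. It gives the time, the measured TCP pose, the force, the opening and the grip force at its end, in the units of the state.
- arm.observe(): the state, without advancing time (a new reading comes with each control period).
- viewer.snapshot(name): name is "side" or "top"; returns a dict with "pixels" (384x512x3 uint8, red, green, blue), "fov_y" (degrees; the focal length in pixels is half the picture's height over the tangent of half this angle, whatever the lens; pixels are square), "cx", "cy" (the principal point, pixels), "D" ([k1, k2, p1, p2, k3] as OpenCV has them; the pictures are not rectified), "R" (3x3) and "t" (3): a world point X has camera coordinates R X + t. Camera axes: x right, y down, z forward; pixel columns grow to the right and rows downward; lengths in m; the calibration is good to about 2 mm. A picture is of the moment at which its call begins. There is no depth.
- sign_off(): hands the job in; it is judged then, once.
The state is a dict: "time_s": time; "joint_pos": joint angles; "joint_velocities": joint speeds; "effort": joint torques, N m; "tool_pos": TCP position; "tool_rot": TCP orientation; "force": force on the tool from outside, world axes, zero at the start; "moment": the same for the moment, N m; "width": finger opening in m; "finger_force": force on a finger pad.
Only numpy, scipy, OpenCV 4.12 (cv2) and the standard library are available. Lean on these libraries where they do the work, as an engineer would, in place of code of your own. Each camera call takes 0.05 s, during which the arm holds its last target. There are 200 camera calls.

## Working session

There is one attempt and no reset: what is moved stays moved. The work goes in short steps, Python scripts to look and compute and a shell command to move; the robot and the scene stay as the last step left them, time stands still between calls to the robot, and variables do not carry over. Pictures are saved under pics/ and viewed, at most 10 in all, crops included, and the job is handed in when it is done.

```bash
mkdir -p pics; python3 - <<'E'
from workcell import arm, viewer
import cv2,json,numpy as np
for n in("side","top"):
    s=viewer.snapshot(n); cv2.imwrite(f"pics/{n}0.png",s["pixels"][:,:,::-1])
    print(n,s["fov_y"],s["cx"],s["cy"],s["D"],np.round(s["R"],3).tolist(),s["t"])
    np.savez(f"{n}0.npz",**s)
o=arm.observe();print(o)
E
```

```text
side 47.25843476708552 258.26499439438544 196.59142193792496 [-0.08227635  0.          0.          0.          0.        ] [[0.891, -0.454, -0.005], [-0.284, -0.549, -0.786], [0.354, 0.702, -0.619]] [-0.47294731  0.17127903  1.61497722]
top 44.055593249747574 251.03921426970342 192.59604013103984 [-0.19773723  0.          0.          0.          0.        ] [[0.023, -1.0, 0.006], [-0.995, -0.023, -0.101], [0.101, -0.003, -0.995]] [-0.0800747   0.50870365  1.56933793]
{'time_s': 0.1, 'joint_pos': array([ 5.89221440e+01,  7.13174711e+00,  9.46244782e+01, -6.80281691e-04,
        7.83532974e+01, -4.73207178e+00]), 'joint_velocities': array([ 0.0660197 , -0.15959768, -0.18455853, -0.02069044, -0.01086075,
        0.0117993 ]), 'effort': array([ 9.95807641e-04, -4.18876076e+01, -3.61098683e+01,  7.77629041e-02,
        4.60648304e-02, -7.26936037e-05]), 'tool_pos': array([0.28820312, 0.58200657, 0.23050585]), 'tool_rot': array([[-8.96133090e-01,  4.43784329e-01, -9.76776461e-04],
       [ 4.43785380e-01,  8.96131596e-01, -1.64316408e-03],
       [ 1.46109781e-04, -1.90597281e-03, -9.99998173e-01]]), 'force': array([-0.32256992,  0.11049405,  0.29727995]), 'moment': array([-0.01569731, -0.00669456, -0.05818644]), 'finger_force': 0.0, 'width': 0.09490521293361592}
```

View pics/side0.png

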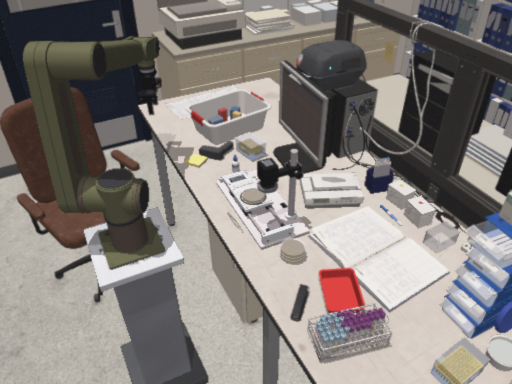

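View pics/top0.png

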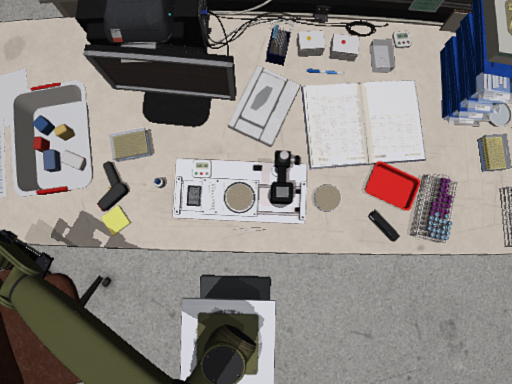

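The stand lies at about cols 173–306, rows 158–222 in the top view, with its loading end to the left (+y), the dish at (239,197) and the lens at about (282,190). I'll zoom in on both views.

```bash
python3 - <<'E'
import cv2,numpy as np
a=cv2.imread("pics/top0.png")[150:230,165:315]; a=cv2.resize(a,None,fx=5.3,fy=5.3,interpolation=cv2.INTER_CUBIC);cv2.imwrite("pics/topc.png",a)
a=cv2.imread("pics/side0.png")[140:250,205:320]; a=cv2.resize(a,None,fx=5.3,fy=5.3,interpolation=cv2.INTER_CUBIC);cv2.imwrite("pics/sidec.png",a)
E
```

```text
(no output)
```

View pics/topc.png

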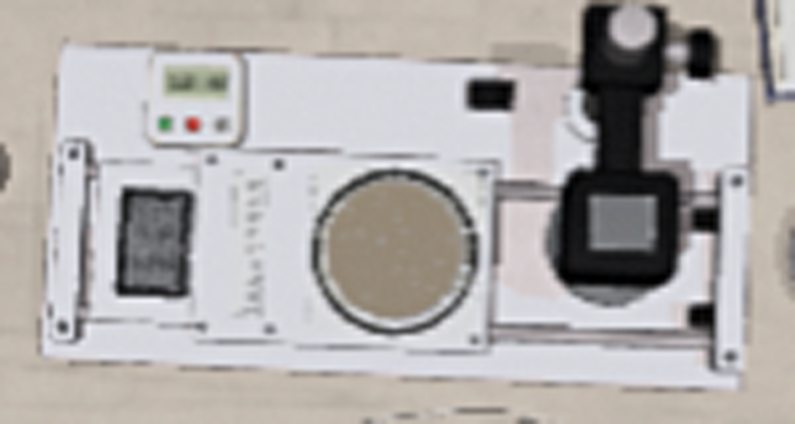

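View pics/sidec.png

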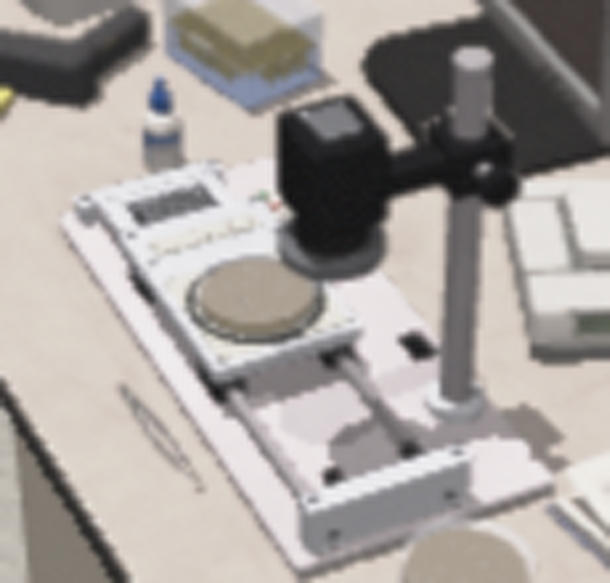

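The top crop shows the plate corners at (63,43), (42,355), (750,75), (740,388), the pad centre at (154,242) and the dish at (396,251). The side crop shows the pad at (172,204), the dish at (257,297) and plate corners at (303,577), (63,222), (552,490). I'll fit the stand pose to both views.

```bash
cat >h.py <<'E'
import numpy as np,cv2
from scipy.optimize import least_squares
def proj(s,X):
    f=192/np.tan(np.radians(float(s["fov_y"]))/2)
    K=np.array([[f,0,s["cx"]],[0,f,s["cy"]],[0,0,1.]])
    return cv2.projectPoints(np.array(X,float).reshape(-1,1,3),cv2.Rodrigues(np.array(s["R"]))[0],np.array(s["t"],float),K,np.array(s["D"],float))[0][:,0]
def tri(sa,ua,sb,ub):
    return least_squares(lambda X:np.r_[(proj(sa,X)-ua)[0],(proj(sb,X)-ub)[0]],[.6,.1,.05])
E
python3 - <<'E'
from h import *
T=np.load("top0.npz");S=np.load("side0.npz")
c=lambda u,o:(np.array(u)+.5)/5.3-.5+np.array(o)
t=lambda *u:c(u,(165,150)); s=lambda *u:c(u,(205,140))
for n,a,b in(("pad z.051",t(154,242),s(172,204)),("dish z.075",t(396,251),s(257,297)),("corner z.016",t(740,388),s(303,577)),("corner",t(42,355),s(63,222))):
    r=tri(T,a,S,b);print(n,r.x.round(4),r.fun.round(2))
P=[(-75,-100,16,0),(-75,350,16,0),(130,-100,16,0),(130,350,16,0),(0,152,51,1),(0,0,75,1),(60,-60,60,1),(-60,-60,60,1)]
tu=np.array([t(740,388),t(42,355),t(750,75),t(63,43),t(154,242),t(396,251),t(492,162),t(488,350)])
si=[0,1,2,4,5,6,7];su=np.array([s(303,577),s(63,222),s(552,490),s(172,204),s(257,297),s(357,325),s(215,378)])
def W(p):
    c_,s_=np.cos(p[2]),np.sin(p[2]);Q=np.array(P,float)/1000
    y=Q[:,1]+np.array(P)[:,3]*p[3]
    return np.c_[p[0]+c_*Q[:,0]-s_*y,p[1]+s_*Q[:,0]+c_*y,Q[:,2]]
def f(p):
    w=W(p);return np.r_[(proj(T,w)-tu).ravel(),(proj(S,w[si])-su).ravel()]
r=least_squares(f,[.6,0,0,.12],loss="soft_l1")
print("stand x,y,yaw,s",r.x,np.degrees(r.x[2]));print(f(r.x).reshape(-1,2).round(1).tolist());print("pad",W(r.x)[4])
E
```

```text
pad z.051 [0.4939 0.1218 0.0531] [-0.06  0.13  0.18 -0.02]
dish z.075 [ 0.4918 -0.0303  0.0658] [ 0.08 -0.19 -0.24  0.03]
corner z.016 [ 0.415  -0.2518  0.0054] [ 0.17 -0.38 -0.43  0.05]
corner [0.4252 0.1959 0.0101] [ 0.15 -0.37 -0.51  0.03]
stand x,y,yaw,s [ 0.48817196 -0.15615475 -0.02348718  0.12652548] -1.345716154728984
[[1.3, 0.7], [-0.0, 0.7], [1.5, -0.2], [-0.2, -0.2], [-0.1, -0.1], [-0.2, -0.3], [0.9, -0.3], [-0.0, 0.6], [-1.1, -1.2], [-1.4, -0.8], [1.1, -1.8], [0.3, 0.3], [-0.5, -1.8], [1.2, 0.3], [-0.1, -1.1]]
pad [0.49471314 0.12229392 0.051     ]
```

The pad triangulates to (0.494, 0.122) with z at 53 mm against 51 expected. The stand's yaw is −1.35°, and the stage is at s ≈ 127 mm, inside 95–145. I'll shut the gripper, turn it 65° so that tool x lies along stand +y, and travel to above the pad.

```bash
python3 -m handwheel '[[0,0,0,6.51],[0,0,0,6.51],[0,0,0,6.51],[0,0,0,6.51],[0,0,0,6.51],[0,0,0,6.51],[0,0,0,6.51],[0,0,0,6.51]]' 1 30 >/dev/null
python3 -m handwheel '[[0,0,0,6.51],[0,0,0,6.51],[-20,10,0,0],[-30,14,0,0],[-30,14,0,0],[-30,14,0,0],[-30,14,0,0],[-30,14,0,0]]'
python3 -m handwheel '[[-30,14,0,0],[-30,14,0,0],[-30,14,0,0],[-30,14,0,0],[-30,14,0,0],[-30,14,0,0],[-30,14,0,0],[-20,10,0,0]]'
python3 -m handwheel '[[0,0,0,0],[0,0,0,0],[0,0,0,0]]'
python3 -c "
from workcell import arm
o=arm.observe();print(o['tool_rot'].round(4),o['joint_pos'].round(1))"
```

```text
time_s: 1.43
tool_pos: [0.3642, 0.4089, 0.2311]
tool_rot: [[0.025, 1.0, -0.001], [1.0, -0.025, -0.001], [-0.001, -0.001, -1.0]]
force: [0.0, -0.1, 0.4]
width: 0.0009
finger_force: 0.0
time_s: 2.1
tool_pos: [0.4667, 0.1754, 0.2312]
tool_rot: [[0.027, 1.0, -0.0], [1.0, -0.027, -0.001], [-0.001, -0.0, -1.0]]
force: [0.7, -0.1, 0.4]
width: 0.0007
finger_force: 0.0
time_s: 2.35
tool_pos: [0.466, 0.1782, 0.2313]
tool_rot: [[0.025, 1.0, -0.001], [1.0, -0.025, 0.0], [0.0, -0.001, -1.0]]
force: [-0.5, 0.2, 0.2]
width: 0.0005
finger_force: 0.0
[[ 2.530e-02  9.997e-01 -8.000e-04]
 [ 9.997e-01 -2.530e-02  2.000e-04]
 [ 2.000e-04 -8.000e-04 -1.000e+00]] [ 14.7 -12.5 113.4   0.   79.1  16.2]
```

```bash
python3 -m handwheel '[[-22,10,10,0],[-22,10,30,0],[-20,10,30,0],[0,0,30,0],[0,0,25,0],[0,0,10,0],[0,0,0,0],[0,0,0,0]]'
python3 - <<'E'
from h import *
from workcell import viewer,arm
o=arm.observe();p=o["tool_pos"]+.017*o["tool_rot"][:,2];print(p)
ims=[]
for n,(x,y,w,h) in dict(top=(170,155,75,72),side=(210,145,75,72)).items():
    s=viewer.snapshot(n);print(n,proj(s,[p,[.4945,.1225,.051]]).round(1).tolist())
    ims.append(cv2.resize(np.ascontiguousarray(s["pixels"][y:y+h,x:x+w,::-1]),None,fx=5.3,fy=5.3,interpolation=cv2.INTER_CUBIC))
cv2.imwrite("pics/c1.png",np.hstack(ims))
E
```

```text
time_s: 3.02
tool_pos: [0.4947, 0.1141, 0.097]
tool_rot: [[0.024, 1.0, -0.0], [1.0, -0.024, 0.0], [0.0, -0.0, -1.0]]
force: [0.1, -0.2, 0.4]
width: 0.0006
finger_force: 0.0
[0.49466585 0.1140808  0.08001235]
top [[195.0, 194.4], [193.5, 195.3]]
side [[237.9, 173.7], [237.3, 178.3]]
```

View pics/c1.png

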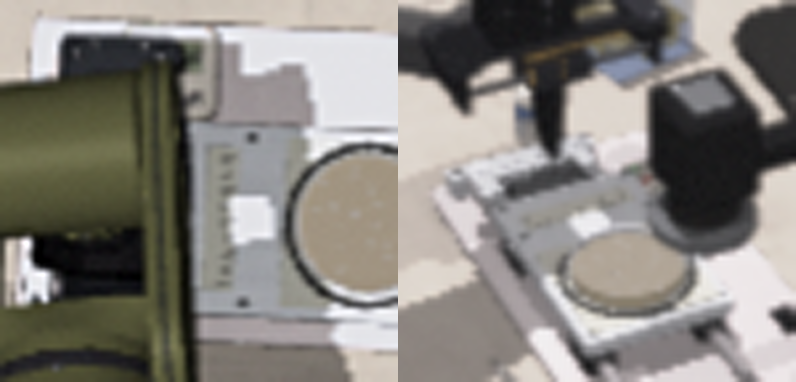

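The fingertip shows at (239,174) in the side view, where it was predicted, and it stands above the pad. Next I'll lower it.

```bash
python3 -m handwheel '[[0,0,10,0],[0,0,10,0],[0,0,5,0],[0,0,0,0],[0,0,0,0]]' | egrep 'pos|force'
python3 -m handwheel '[[0,0,2,0],[0,0,2,0],[0,0,0,0],[0,0,0,0]]' | egrep 'pos|force'
python3 -m handwheel '[[0,0,2,0],[0,0,0,0],[0,0,0,0]]' | egrep 'pos|force'
```

```text
tool_pos: [0.4942, 0.113, 0.0709]
force: [-0.2, 0.8, 1.0]
finger_force: 0.0
tool_pos: [0.4951, 0.1132, 0.0682]
force: [-0.1, -0.4, 1.7]
finger_force: 0.9
tool_pos: [0.4952, 0.1131, 0.0662]
force: [-0.4, -0.5, 2.1]
finger_force: 1.8
```

```bash
for i in 1; do python3 -m handwheel '[[0,0,2,0],[0,0,0,0],[0,0,0,0]]' | egrep 'pos|force'
python3 -m handwheel '[[0,0,2,0],[0,0,0,0],[0,0,0,0]]' | egrep 'pos|force'
python3 -m handwheel '[[0,0,1,0],[0,0,0,0],[0,0,0,0]]' | egrep 'pos|force'; done
```

```text
tool_pos: [0.4952, 0.1132, 0.0641]
force: [-1.0, -0.3, 5.0]
finger_force: 2.6
tool_pos: [0.4952, 0.1131, 0.0622]
force: [-1.0, -0.7, 6.7]
finger_force: 3.1
tool_pos: [0.4952, 0.1132, 0.0621]
force: [-4.0, -0.5, 11.7]
finger_force: 5.7
```

The button bottoms out at a tip height of 45 mm, as expected. I'll add a little preload and start the push.

```bash
python3 -m handwheel '[[0,0,1,0],[0,0,0,0],[0,0,0,0]]' | egrep 'pos|force'
python3 -m handwheel '[[-2,0,0,0],[-2,0,0,0],[-3,0,0,0],[-3,0,0,0],[-3,0,0,0],[-3,0,0,0],[-3,0,0,0],[-3,0,0,0]]' | egrep 'pos|force'
python3 -m handwheel '[[-3,0,0,0],[-3,0,0,0],[-3,0,0,0],[-3,0,0,0],[0,0,0,0],[0,0,0,0]]' | egrep 'pos|force'
python3 - <<'E'
from h import *
from workcell import viewer
s=viewer.snapshot("top");t=np.ascontiguousarray(s["pixels"][155:227,190:310,::-1])
cv2.imwrite("pics/c2.png",cv2.resize(t,None,fx=5.3,fy=5.3,interpolation=cv2.INTER_CUBIC))
E
```

```text
tool_pos: [0.4953, 0.1132, 0.062]
force: [-6.0, -0.7, 17.5]
finger_force: 8.4
tool_pos: [0.4947, 0.0919, 0.062]
force: [-6.4, 2.7, 17.3]
finger_force: 8.2
tool_pos: [0.4945, 0.0794, 0.062]
force: [-6.0, 0.3, 17.0]
finger_force: 8.3
```

View pics/c2.png

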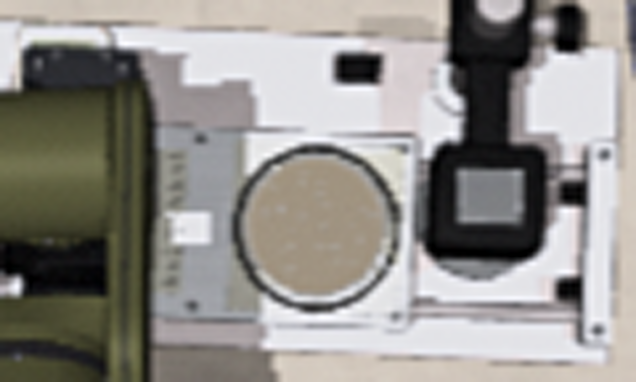

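The dish has moved about 10 px (~34 mm), matching the hand's 34 mm, so the stage is following with about 92 mm still to go.

```bash
python3 -m handwheel '[[-2,0,0,0],[-4,0,0,0],[-5,0,0,0],[-5,0,0,0],[-5,0,0,0],[-5,0,0,0],[-5,0,0,0],[-5,0,0,0]]' | egrep 'pos|force'
python3 -m handwheel '[[-5,0,0,0],[-5,0,0,0],[-5,0,0,0],[-5,0,0,0],[-5,0,0,0],[-5,0,0,0],[-4,0,0,0],[-3,0,0,0]]' | egrep 'pos|force'
python3 -m handwheel '[[-2,0,0,0],[-2,0,0,0],[0,0,0,0],[0,0,0,0]]' | egrep 'pos|force'
```

```text
tool_pos: [0.4936, 0.0436, 0.062]
force: [-5.5, 1.9, 16.1]
finger_force: 8.3
tool_pos: [0.4927, 0.0064, 0.062]
force: [-5.6, 2.4, 16.3]
finger_force: 8.4
tool_pos: [0.4926, 0.0022, 0.062]
force: [-6.5, 0.8, 17.2]
finger_force: 8.4
```

Moved 111 mm so far. Now slow steps until the stop shows in the force.

```bash
for i in 1; do
python3 -m handwheel '[[-2,0,0,0],[-2,0,0,0],[-2,0,0,0],[-2,0,0,0],[-1,0,0,0]]' | egrep 'tool_pos|^force'
python3 -m handwheel '[[-1,0,0,0],[-1,0,0,0]]' | egrep 'tool_pos|^force'
python3 -m handwheel '[[-1,0,0,0],[-1,0,0,0]]' | egrep 'tool_pos|^force'
python3 -m handwheel '[[-1,0,0,0],[-1,0,0,0]]' | egrep 'tool_pos|^force'; done
```

```text
tool_pos: [0.4924, -0.0066, 0.062]
force: [-6.2, 1.4, 16.7]
tool_pos: [0.4923, -0.0085, 0.062]
force: [-5.4, 2.5, 16.9]
tool_pos: [0.4923, -0.0105, 0.062]
force: [-5.4, 1.3, 16.5]
tool_pos: [0.4922, -0.0118, 0.062]
force: [-5.9, 8.0, 17.9]
```

```bash

python3 -m handwheel '[[-1,0,0,0],[0,0,0,0],[0,0,0,0]]' | egrep 'tool_pos|^force'
python3 -m handwheel '[[-1,0,0,0],[-1,0,0,0],[0,0,0,0],[0,0,0,0]]' | egrep 'tool_pos|^force'
python3 - <<'E'
from h import *
from workcell import viewer
s=viewer.snapshot("side");t=np.ascontiguousarray(s["pixels"][140:250,205:320,::-1])
cv2.imwrite("pics/c3.png",cv2.resize(t,None,fx=5.3,fy=5.3,interpolation=cv2.INTER_CUBIC))
E
```

```text
tool_pos: [0.4922, -0.0119, 0.0619]
force: [-4.9, 7.8, 18.0]
tool_pos: [0.4925, -0.0129, 0.0619]
force: [-4.2, 11.3, 16.2]
```

View pics/c3.png

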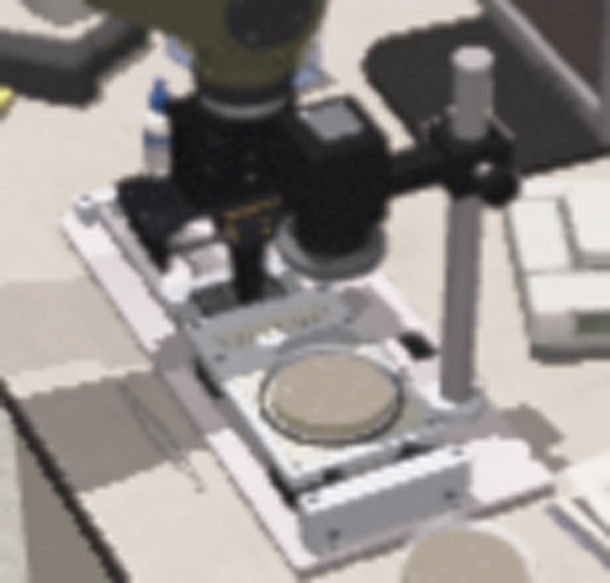

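The stage's leading edge is up against the end stop (dish at crop (333,393)) and the lateral force has risen to 11 N. I'll let the button up slowly with the push still on, then lift clear.

```bash

python3 -m handwheel '[[0,0,-1,0],[0,0,-1,0],[0,0,-1,0],[0,0,-1,0],[0,0,-1,0],[0,0,-1,0],[0,0,0,0]]' | egrep 'tool_pos|^force'
python3 -m handwheel '[[0,0,-2,0],[0,0,-2,0],[0,0,-2,0],[0,0,0,0]]' | egrep 'tool_pos|^force'
python3 -m handwheel '[[0,0,-10,0],[0,0,-20,0],[0,0,-20,0],[10,0,-20,0],[25,0,-10,0],[30,0,-10,0],[30,0,0,0],[30,0,0,0]]' | egrep 'tool_pos|^force'
python3 -m handwheel '[[30,0,0,0],[30,0,0,0],[30,0,0,0],[30,0,0,0],[20,0,0,0],[0,0,0,0],[0,0,0,0],[0,0,0,0]]' | egrep 'time|tool_pos|^force'
python3 - <<'E'
from h import *
from workcell import viewer
ims=[]
for n,(x,y,w,h) in dict(top=(170,155,140,72),side=(215,165,100,88)).items():
    s=viewer.snapshot(n);ims.append(cv2.resize(np.ascontiguousarray(s["pixels"][y:y+h,x:x+w,::-1]),(w*4,h*4) if n=="side" else (400,206),interpolation=cv2.INTER_CUBIC))
    np.savez(n+"9.npz",**s); cv2.imwrite(f"pics/{n}9.png",s["pixels"][:,:,::-1])
cv2.imwrite("pics/c4.png",np.vstack(ims))
E
```

```text
tool_pos: [0.492, -0.0155, 0.0661]
force: [1.6, 2.5, 4.8]
tool_pos: [0.4906, -0.0162, 0.0711]
force: [0.3, -0.1, -0.3]
tool_pos: [0.4949, 0.11, 0.1633]
force: [0.0, 0.4, -0.5]
time_s: 11.8
tool_pos: [0.4979, 0.2484, 0.1616]
force: [0.2, -0.2, 0.2]
```

View pics/c4.png

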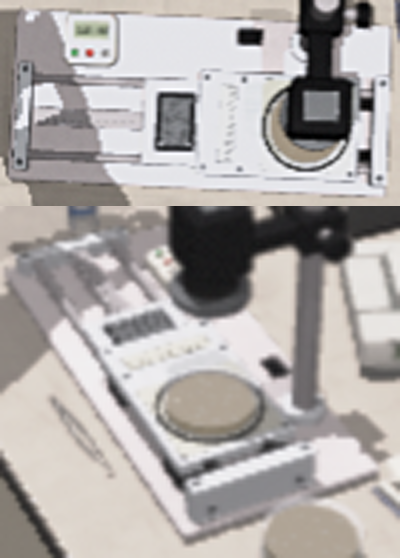

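The stage is home against the buffers with the dish centred in its ring. While the tip rose through 49 mm the button was still pushing back with about 5 N, so it came up past the tooth crest and is locked. The hand is clear, so I'll hand in.

```bash
python3 -c "
from workcell import sign_off
print(sign_off())"
```

```text
the job is handed in; nothing more can be done
None
```

I pushed the stage fully home against the end stop with the button held down, let the button spring up to lock it there, drew the hand clear and handed the job in at about 12 s; the dish was not touched, and no verdict came back.

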